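# Load a bench air filter and lock its bayonet cap

## Task

Put the filter cartridge upright into the open bowl of the bench air filter, then fit the bayonet cap over it: let its three lugs find the slots in the bowl's mouth, push it down gently against the spring, twist it clockwise to the stop and let it rise into its catch, so that it stays locked when you let go. Do not force cap or cartridge against the filter, and do not knock the vials over.

Things in the scene. Friction and masses are not known exactly. Their poses are not given: they have to be found in the camera images.
- filter_base: Foot of the bench air filter: steel plate 120 x 104 x 9 mm, fixed to the bench, with a square block and a brass hose barb on its +y and -y sides. Origin: centre of its underside. The round bowl (82 mm across the collar) stands screwed into it, so the bowl's slots lie up to 0.5 rad to either side of where the foot's axes suggest; the poses do not tell this turn: find it by feel or by eye.
- bowl_mouth (a point): Centre of the bowl's open mouth, level with the rim, 90 mm above the bench; axes as the foot's. Bore 54 mm. Three slots in the 8 mm thick lip at 0, +-120 deg from x, turned by up to 0.5 rad; a lug within about 0.035 rad of a slot's middle drops in. Below the lip lugs turn clockwise (seen from above) 0.9 rad to a stop, where a 3 mm deep pocket in the lip's underside is the catch.
- spring_seat_top (a point): Centre of the seat in the bowl, 54 mm below the rim, on which the cartridge stands. It is sprung: 5 N to start, 0.9 N per mm, 13 mm travel. Fixed point: it does not follow the spring.
- filter_element: Filter cartridge, 0.1 kg, round, grey pleats between steel ends, 48 mm across and 36 mm high with a 12 mm thick, 38 mm long steel stem on top (74 mm in all). Origin: centre of its underside; z up along the stem. It stands on the bench. In the bowl its shoulder is 18 mm below the rim and the stem stands 20 mm above the rim.
- filter_cap: Steel bayonet cap, 0.24 to 0.39 kg, 72 mm high, standing on its nose. Origin: centre of the nose's underside, z up. Nose 51 mm across, tapered below 4 mm, hollow (24 mm bore, 42 deep) for the cartridge's stem. Three lugs, 9.6 mm wide, 31.5 mm from the axis, 12 to 18 mm up, at 0, +-120 deg from x, small ribs above them on the flange (82 mm across, 29 to 35 mm up, black seal ring below).
- cap_grip (a point): Middle of the cap's grip bar, 60 mm above the cap's origin, axes as the cap's. The bar runs along x: 66 mm long, 16 mm wide, 46 to 72 mm up, over a hump 42 mm across that ends 46 mm up. Nose underside below the rim: 12 mm with lugs on the lip, 18 when it meets the cartridge, 26 to 29 (stop) to turn under the lip, 23 when caught.
- vial_1: Glass sample vial with a screw cap, 27 mm across, 56 mm high, standing loose on the bench; a bystander. Origin: centre of its underside.
- vial_2: Glass sample vial with a screw cap, 27 mm across, 56 mm high, standing loose on the bench; a bystander. Origin: centre of its underside.
- vial_3: Glass sample vial with a screw cap, 27 mm across, 56 mm high, standing loose on the bench; a bystander. Origin: centre of its underside.
Not all that is in view belongs to the job. What is shaped like the filter_element but brown or green is not meant.

How it is judged:
On the way:
1. the cartridge stands upright on the spring seat in the bowl, let go (horizontal distance between filter_element and bowl_mouth below 0.005 m and z of filter_element in the frame of bowl_mouth below -0.051 m and angle between filter_element's own z axis and vertical below 0.1 rad and contact force between the fingers and filter_element below 0.1 N), for 0.2 s.
At the end, for the whole second after the job is handed in: The cartridge is in the bowl with the cap locked over it: cap upright, centred within 4 mm, its nose's underside 21 to 24.5 mm below the bowl's rim (the height at which the catch holds it against the spring), at rest and let go (z of filter_cap in the frame of bowl_mouth between -0.0245 and -0.021 m and horizontal distance between filter_cap and bowl_mouth below 0.004 m and angle between filter_cap's own z axis and vertical below 0.06 rad and horizontal distance between filter_element and bowl_mouth below 0.005 m and z of filter_element in the frame of bowl_mouth below -0.055 m and linear speed of filter_cap below 0.01 m/s); the robot touches nothing.
It fails at once if the cap was forced: more than 50 N between it and the filter (contact force between filter_cap and filter_base above 50 N).
It fails at once if the cartridge was rammed or dropped: more than 40 N between it and the filter (contact force between filter_element and filter_base above 40 N).
It fails at once if a vial was knocked over (angle between any of vial_1, vial_2, vial_3's own z axis and vertical above 0.5 rad).
It also fails if it takes over 72 s, if anything falls off the work surface, if the arm or the gripper's body presses on something with over 40 N, if the wrist force passes 120 N, or if a joint passes its speed limit or range.

## Robot

A 7-joint arm with a two-finger parallel gripper is mounted at the origin on a cart in front of the work surface, level with it; the furniture and walls round the work are solid. World frame = base frame: x ahead of the robot, y to its left, z up, the work surface at z = 0. Lengths are in m, angles in rad, forces in N, time in s.
With the tool pointing down it reaches from about 0.4 to 0.875 m from the base axis. Payload 19.3 kg.
Tool frame: the origin (TCP) lies at the very end of the fingers, on their centre line; the grasp point (between the pads) lies 19 mm behind it; z points along the fingers, y is the line along which they close (so a half turn about z gives the same grasp; the last joint's range is limited). The gripper opens to 85 mm and grips with 20 to 120 N. Pads are 22 mm wide; open, the fingers measure 114 mm over their backs; the gripper's body (76 mm by 85 mm) begins 54 mm behind the grasp point. The pads swing forward as they close: fully open they stand 13 mm farther back than shut.
Start: joints at [1.061, 0.521, -0.036, 1.599, 0.021, 1.021, -0.113], TCP at [0.266, -0.566, 0.231] pointing down, gripper open.
Joint ranges: [-2.91, 2.91], [-0.3, 2.13], [-1.5, 1.42], [0.17, 2.43], [-1.26, 4.41], [0.16, 1.93], [-2.52, 2.52]. Speed limits (rad/s): [1.89, 1.89, 2.39, 2.39, 3.01, 3.01, 3.01].

## Interface

Orientations are given as [roll, pitch, yaw] about the fixed x, y, z axes, in that order (R = Rz(yaw) Ry(pitch) Rx(roll)).
In Python, from workcell import bot gives the robot as it stands.
- The arm moves only by the shell command python3 -m crank 'ROWS' [FORCE]. ROWS is a JSON object of lists of equal length, an entry for each row: "travel": the shift along the world's x, y, z in cm, a list of three; "turn": the turn, a rotation vector about the world's x, y, z in degrees, a list of three; "gripper": the closure, from 0 (fully open) to 1 (shut). A call has exactly 5 rows; each row is the pose to reach, as a shift and turn from the pose commanded when the call began; what a row does not reach only later rows make up. A row lasts 1/10 s, in which the tool goes at most 50 mm and 8.59 degrees, less where a joint would pass 70% of its speed; a pose out of reach is approached as far as the arm can. A call with a gripper value outside its range is refused whole. The fingers move at their own pace and stop on an object; FORCE is the grip in N (left out, the last holds). Time passes only in rows, so rows that repeat a pose let the fingers close, or fill a call up. It gives the time, the measured TCP pose, the force, the opening and the grip force at its end, in the units of the state.
- bot.observe(): the state, without advancing time (a new reading comes with each control period).
- bot.grab_frame(name): name is "scene" or "side" or "wrist"; returns a dict with "pixels" (400x640x3 uint8, red, green, blue), "fx", "fy", "cx", "cy" (pixels), "extrinsics" (4x4, takes a point from world to camera coordinates). Camera axes: x right, y down, z forward; pixel columns grow to the right and rows downward; lengths in m; the calibration is good to about 2 mm. A picture is of the moment at which its call begins. There is no depth.
- bot.job_done(): hands the job in; it is judged then, once.
The state is a dict: "clock": time; "qpos": joint angles; "qd": joint speeds; "joint_efforts": joint torques, N m; "position": TCP position; "tool_rot": TCP orientation; "force": force on the tool from outside, world axes, zero at the start; "moment": the same for the moment, N m; "grip_width": finger opening in m; "finger_force": force on a finger pad.
Only numpy, scipy, OpenCV 4.12 (cv2) and the standard library are available. Lean on these libraries where they do the work, as an engineer would, in place of code of your own. Each camera call takes 0.05 s, during which the arm holds its last target. There are 200 camera calls.

## Working session

There is one attempt and no reset: what is moved stays moved. The work goes in short steps, Python scripts to look and compute and a shell command to move; the robot and the scene stay as the last step left them, time stands still between calls to the robot, and variables do not carry over. Pictures are saved under pics/ and viewed, at most 11 in all, crops included, and the job is handed in when it is done.

```bash
mkdir -p pics; ls; cat > h.py <<'E'
import numpy as np, cv2
from workcell import bot
def ray(f,u,v):
    E=np.array(f["extrinsics"]);R=E[:3,:3];t=E[:3,3]
    c=-R.T@t;d=R.T@np.array([(u-f["cx"])/f["fx"],(v-f["cy"])/f["fy"],1.]);return c,d/np.linalg.norm(d)
def onz(f,u,v,z):
    c,d=ray(f,u,v);return c+d*(z-c[2])/d[2]
def proj(f,p):
    E=np.array(f["extrinsics"]);q=E[:3,:3]@np.array(p)+E[:3,3]
    return np.array([f["fx"]*q[0]/q[2]+f["cx"],f["fy"]*q[1]/q[2]+f["cy"]])
def grab(n,name):
    f=bot.grab_frame(n);cv2.imwrite("pics/"+name+".png",np.ascontiguousarray(f["pixels"][...,::-1]));return f
E
python3 - <<'E'
from h import *
import pickle
F={n:grab(n,n+"0") for n in("scene","side","wrist")}
pickle.dump(F,open("F0.pkl","wb"))
for n in F: print(n,np.round(ray(F[n],320,200),3),F[n]["fx"])
print(bot.observe())
E
```

```text
pics
scene [[-0.142  0.546  0.538]
 [ 0.734 -0.484 -0.476]] 419.20375736895176
side [[ 0.249  1.143  0.553]
 [ 0.261 -0.886 -0.383]] 438.9446366463289
wrist [[ 0.342 -0.529  0.373]
 [-0.295 -0.136 -0.946]] 323.1753342975988
{'clock': 0.15, 'qpos': array([ 1.06081815,  0.52184597, -0.0363139 ,  1.59985247,  0.0212077 ,
        1.02111766, -0.11277145]), 'qd': array([ 8.10737064e-05, -1.62667780e-03,  6.06041745e-05,  3.03317130e-05,
       -7.00867861e-05, -1.52562997e-04, -7.78992794e-04]), 'joint_efforts': array([ 1.44242458e-04, -9.27390862e+01,  1.98020965e+00, -3.70059800e+01,
        1.80672831e-02,  6.19797342e-03, -3.82313249e-05]), 'position': array([ 0.26594634, -0.5653229 ,  0.23088631]), 'tool_rot': array([-3.14075723e+00,  6.96275257e-05,  4.39786278e-01]), 'force': array([-0.68074692, -0.25022719, -0.31998306]), 'moment': array([ 0.00019707,  0.0088924 , -0.00010786]), 'finger_force': 0.0, 'grip_width': 0.08511785256210457}
```

View pics/scene0.png

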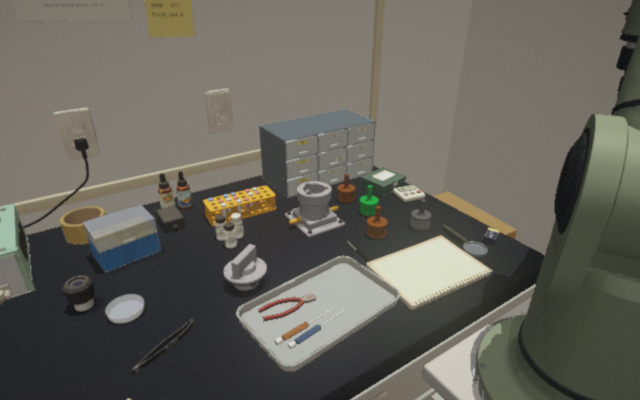

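View pics/side0.png

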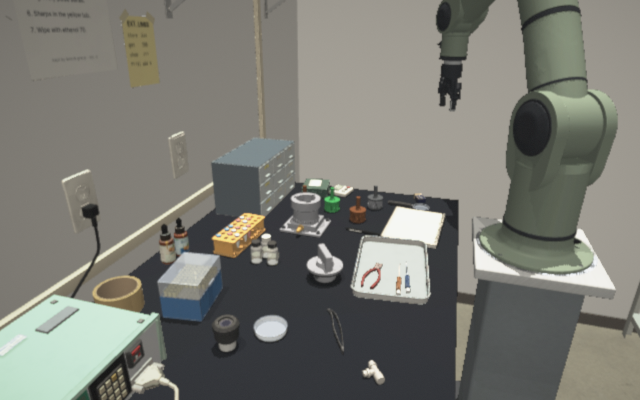

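Scene view: cap at (246,270), bowl at (314,200), grey cartridge at (421,218), and vials at about (230,228). The brown and green cartridges are decoys. Side view: cap (324,265), bowl (306,210), grey cartridge (375,200), vials (265,248).

```bash
python3 - <<'E'
from h import *
import pickle
F=pickle.load(open("F0.pkl","rb"))
def crop(n,u,v,w=64,h=48):
    im=F[n]["pixels"][v-h//2:v+h//2,u-w//2:u+w//2,::-1]
    return cv2.resize(np.ascontiguousarray(im),(400,300),interpolation=cv2.INTER_CUBIC)
A=np.vstack([np.hstack([crop("scene",314,205),crop("scene",246,268)]),np.hstack([crop("side",306,214),crop("side",324,262)])])
cv2.imwrite("pics/c0.png",A)
for nm,(u,v),z,(u2,v2) in [("bowl",(314,190),.09,(306,201)),("cap flange",(246,270),.035,(324,265)),("cap bar",(244,262),.072,(324,255)),("elem stemtop",(421,211),.074,(375,186)),("vials",(230,225),.056,(265,240))]:
    print(nm,np.round(onz(F["scene"],u,v,z),3),np.round(onz(F["side"],u2,v2,z),3))
E
```

```text
bowl [0.597 0.076 0.09 ] [0.6  0.09 0.09]
cap flange [0.476 0.309 0.035] [0.484 0.311 0.035]
cap bar [0.454 0.32  0.072] [0.479 0.33  0.072]
elem stemtop [ 0.407 -0.085  0.074] [ 0.446 -0.125  0.074]
vials [0.613 0.282 0.056] [0.643 0.275 0.056]
```

View pics/c0.png

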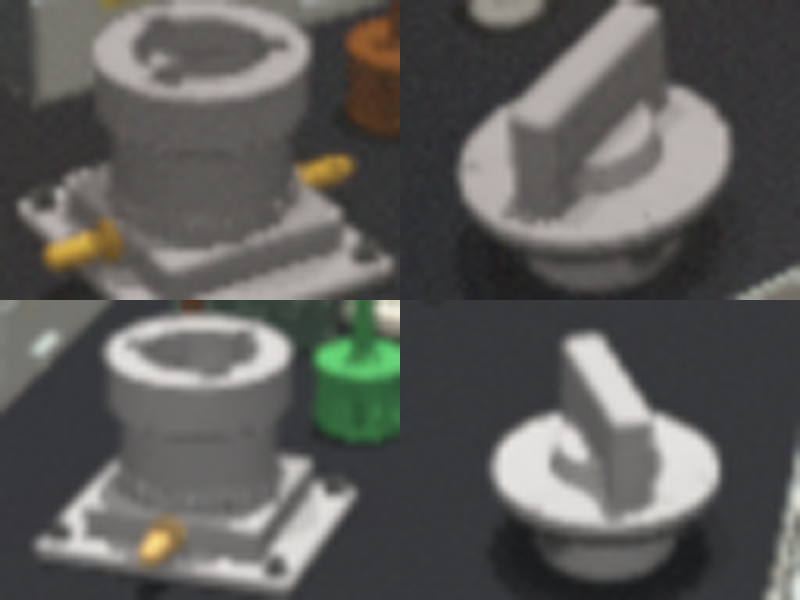

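Bowl mouth is about (0.60, 0.08), cap about (0.48, 0.31), cartridge about (0.42, -0.10). The lip slots are visible, but I'll measure their turn with the wrist camera. First I'll go above the cartridge.

```bash
python3 -m crank '{"travel":[[1.5,4.7,0],[3,9.4,0],[4.5,14,0.5],[6,18.8,1],[7.5,23.4,1.5]],"turn":[[0,0,0],[0,0,0],[0,0,0],[0,0,0],[0,0,0]],"gripper":[0.5,0.5,0.5,0.5,0.5]}' 40
python3 -m crank '{"travel":[[1.5,4.7,0],[3,9.4,0],[4.5,14,0.5],[6,18.8,1],[7.5,21.5,1.5]],"turn":[[0,0,0],[0,0,0],[0,0,0],[0,0,0],[0,0,0]],"gripper":[0.5,0.5,0.5,0.5,0.5]}'
python3 -m crank '{"travel":[[0,0,0],[0,0,0],[0,0,0],[0,0,0],[0,0,0]],"turn":[[0,0,0],[0,0,0],[0,0,0],[0,0,0],[0,0,0]],"gripper":[0.5,0.5,0.5,0.5,0.5]}'
python3 - <<'E'
from h import *
import pickle
f=grab("wrist","w1");pickle.dump(f,open("w1.pkl","wb"))
print(bot.observe()["position"],bot.observe()["tool_rot"],bot.observe()["qpos"])
print(proj(f,bot.observe()["position"]))
E
```

```text
clock: 0.65
position: [0.3412, -0.3295, 0.2464]
tool_rot: [-3.142, 0.0, 0.44]
force: [1.2, 1.0, 0.4]
grip_width: 0.0424
finger_force: 0.0
clock: 1.15
position: [0.4162, -0.1132, 0.2617]
tool_rot: [-3.141, -0.0, 0.442]
force: [0.2, -1.8, -0.7]
grip_width: 0.0424
finger_force: 0.0
clock: 1.65
position: [0.4157, -0.1172, 0.2612]
tool_rot: [-3.141, 0.0, 0.438]
force: [0.6, -0.4, -0.7]
grip_width: 0.0427
finger_force: 0.0
[ 0.41581616 -0.11709897  0.26119997] [-3.14150771e+00  2.25909227e-04  4.38579590e-01] [ 0.371578    0.18409526 -0.2676766   2.03086672  0.0603053   0.93415453
 -1.05989115]
[321.10312449 266.68280618]
```

View pics/w1.png

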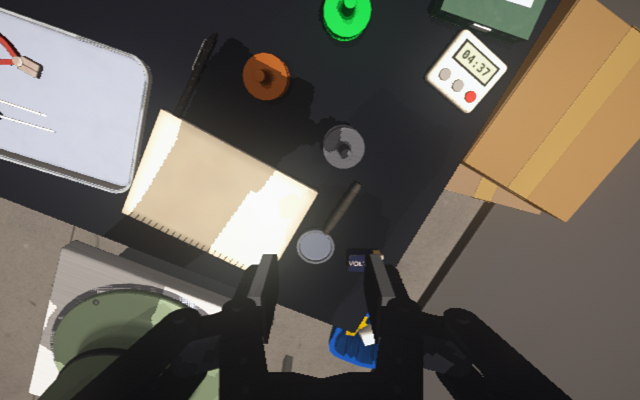

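Wrist view: grey cartridge at about (343,147), brown decoy at (267,77), far enough away. Measure it.

```bash
python3 - <<'E'
from h import *
import pickle
f=pickle.load(open("w1.pkl","rb"));im=f["pixels"]
g=cv2.cvtColor(im,cv2.COLOR_RGB2GRAY)
sub=im[115:180,310:378]
m=(cv2.cvtColor(sub,cv2.COLOR_RGB2GRAY)>62).astype(np.uint8)
m=cv2.morphologyEx(m,cv2.MORPH_CLOSE,np.ones((7,7)))
c=max(cv2.findContours(m,0,1)[0],key=cv2.contourArea)
(x,y),r=cv2.minEnclosingCircle(c);print(x+310,y+115,r,cv2.contourArea(c))
for z in(.018,.036):print(onz(f,x+310,y+115,z),r*0.0)
print("expected r px", np.linalg.norm(proj(f,onz(f,343,147,.036)+[.024,0,0])-proj(f,onz(f,343,147,.036))))
cv2.imwrite("pics/w1c.png",cv2.resize(np.ascontiguousarray(np.hstack([sub[...,::-1],cv2.cvtColor(m*255,cv2.COLOR_GRAY2BGR)])),None,fx=5,fy=5,interpolation=cv2.INTER_CUBIC))
E
```

```text
343.0604019165039 146.42281913757324 21.95600128173828 1356.5
[ 0.44457624 -0.13305647  0.018     ] 0.0
[ 0.44677983 -0.13062941  0.036     ] 0.0
expected r px 21.723386164596185
```

View pics/w1c.png

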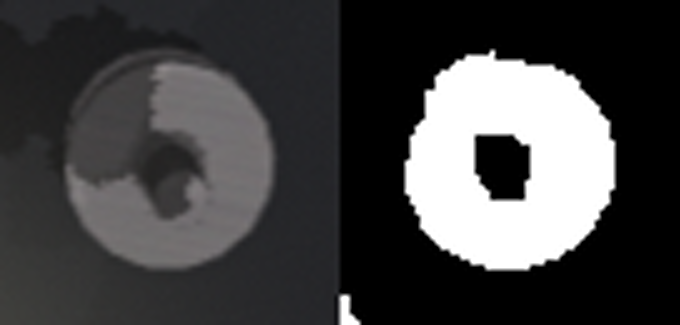

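Zoomed crop: the shoulder disc is centred at pixel (344.2,148.6) and the stem top at about (345.4,153).

```bash
python3 - <<'E'
from h import *
import pickle
f=pickle.load(open("w1.pkl","rb"))
print(onz(f,344.0,148.4,.036),onz(f,345.4,153,.074))
F=pickle.load(open("F0.pkl","rb"))
for p in ((.4475,-.133,.074),): print(proj(F["scene"],p),proj(F["side"],p))
E
```

```text
[ 0.44521918 -0.13259931  0.036     ] [ 0.44641346 -0.13067849  0.074     ]
[423.09047097 198.15697587] [375.07609863 185.14146471]
```

```bash
python3 -m crank '{"travel":[[1.5,-0.7,-4],[3,-1.5,-8.5],[3,-1.5,-13],[3,-1.5,-16.5],[3,-1.5,-19]],"turn":[[0,0,0],[0,0,0],[0,0,0],[0,0,0],[0,0,0]],"gripper":[0.5,0.5,0.5,0.5,0.5]}'
python3 -m crank '{"travel":[[0,0,-1],[0,0,-1.8],[0,0,-2.2],[0,0,-2.2],[0,0,-2.2]],"turn":[[0,0,0],[0,0,0],[0,0,0],[0,0,0],[0,0,0]],"gripper":[0.5,0.5,0.5,0.5,0.5]}'
python3 -m crank '{"travel":[[0,0,0],[0,0,0],[0,0,0],[0,0,0],[0,0,0]],"turn":[[0,0,0],[0,0,0],[0,0,0],[0,0,0],[0,0,0]],"gripper":[0.7,0.9,1,1,1]}' 40
python3 -m crank '{"travel":[[0,0,0],[0,0,0.5],[0,0,3],[0,0,7],[0,0,12]],"turn":[[0,0,0],[0,0,0],[0,0,0],[0,0,0],[0,0,0]],"gripper":[1,1,1,1,1]}' 40
```

```text
clock: 2.2
position: [0.4451, -0.1316, 0.069]
tool_rot: [-3.14, 0.002, 0.439]
force: [0.3, -0.8, -0.3]
grip_width: 0.0426
finger_force: 0.0
clock: 2.7
position: [0.4466, -0.1317, 0.0501]
tool_rot: [3.141, -0.001, 0.44]
force: [0.0, 0.8, -0.0]
grip_width: 0.043
finger_force: 0.0
clock: 3.2
position: [0.4463, -0.1316, 0.0498]
tool_rot: [3.141, -0.001, 0.44]
force: [-1.2, 0.1, 9.3]
grip_width: 0.01
finger_force: 39.0
clock: 3.7
position: [0.445, -0.1311, 0.1701]
tool_rot: [-3.14, 0.002, 0.44]
force: [1.4, -0.6, -0.8]
grip_width: 0.0102
finger_force: 39.0
```

```bash
python3 -m crank '{"travel":[[1.5,2.5,3],[3,6.5,5],[4.7,11,5],[6.2,15,5],[7.7,18.2,5]],"turn":[[0,0,0],[0,0,0],[0,0,0],[0,0,0],[0,0,0]],"gripper":[1,1,1,1,1]}'
python3 -m crank '{"travel":[[0,0,0],[0,0,0],[0,0,0],[0,0,0],[0,0,0]],"turn":[[0,0,0],[0,0,0],[0,0,0],[0,0,0],[0,0,0]],"gripper":[1,1,1,1,1]}'
python3 - <<'E'
from h import *
import pickle
f=grab("wrist","w2");pickle.dump(f,open("w2.pkl","wb"))
F={n:grab(n,n+"2") for n in("scene","side")};pickle.dump(F,open("F2.pkl","wb"))
print(proj(f,(.6,.085,.09)))
E
```

```text
clock: 4.2
position: [0.5233, 0.053, 0.22]
tool_rot: [-3.142, -0.001, 0.441]
force: [1.2, -0.7, -1.6]
grip_width: 0.0104
finger_force: 39.1
clock: 4.7
position: [0.5229, 0.0496, 0.2194]
tool_rot: [3.141, -0.0, 0.438]
force: [0.0, -0.9, -0.1]
grip_width: 0.0106
finger_force: 39.1
[321.74280335  88.02484627]
```

View pics/w2.png

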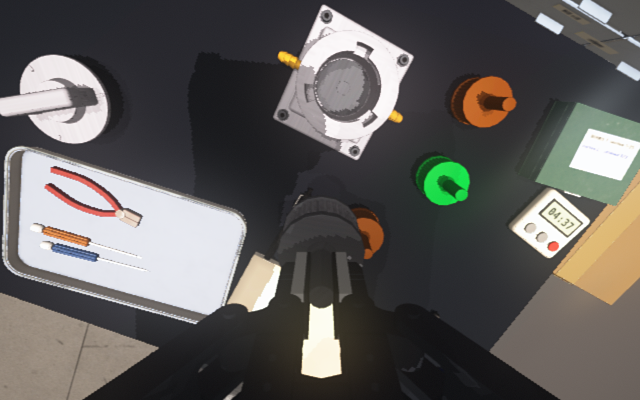

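Wrist view: bowl mouth centred at about (344,85), slots visible near (367,48), (308,88) and (365,117). The cap is at left around (65,98), and the held cartridge is in front. I'll zoom in on the mouth and rectify it onto the rim plane.

```bash
python3 - <<'E'
from h import *
import pickle
f=pickle.load(open("w2.pkl","rb"))
# rectify rim plane: 0.2 mm/px, window centred at c
c=np.array(onz(f,344,85,.09)[:2]);print(c)
s=.0002;N=500
P=[(-.05,-.05),(.05,-.05),(.05,.05),(-.05,.05)]
src=np.float32([proj(f,(c[0]+a,c[1]+b,.09)) for a,b in P])
dst=np.float32([(N/2+a/s,N/2-b/s) for a,b in P])
H=cv2.getPerspectiveTransform(src,dst)
R=cv2.warpPerspective(np.ascontiguousarray(f["pixels"][...,::-1]),H,(N,N),flags=cv2.INTER_CUBIC)
cv2.imwrite("pics/rim.png",R)
g=cv2.cvtColor(R,cv2.COLOR_BGR2GRAY);m=(g>140).astype(np.uint8)*255
m=cv2.medianBlur(m,7)
cv2.imwrite("pics/rim2.png",cv2.resize(np.hstack([R,cv2.cvtColor(m,cv2.COLOR_GRAY2BGR)]),(800,400)))
E
```

```text
[0.60951707 0.07003707]
```

View pics/rim2.png

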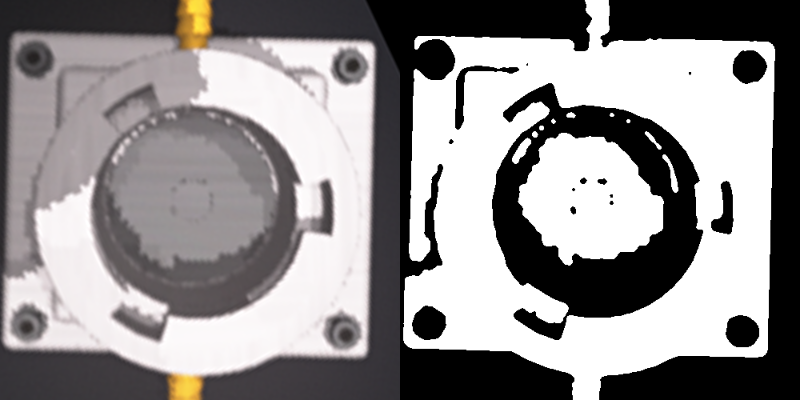

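The rectified rim has outer radius ≈40.8 mm and bore ≈26 mm, as expected, with its centre near px (199,212). The slots sit at about +2°, 121.5° and -117.7°. Next I'll refine these and check them against the other cameras.

```bash
python3 - <<'E'
from h import *
import pickle
f=pickle.load(open("w2.pkl","rb"));F=pickle.load(open("F0.pkl","rb"))
c=np.array([.6093,.0670])
for n in F: 
  if n!="wrist": print(n,proj(F[n],(*c,.09)))
for n,u,v in(("scene",314.4,189.2),("side",305.8,198)): print(n,onz(F[n],u,v,.09))
R=cv2.imread("pics/rim.png",0).astype(np.float32)
px=lambda x,y:(249+ (x-.60927)/.0002,250-(y-.07004)/.0002)
cx,cy=px(*c)
P=cv2.warpPolar(R,(250,1440),(cx,cy),250,cv2.INTER_LINEAR)  # rows angle (down = cw), cols r px
# dark slot-wall band r 31..33.5 mm
for rr in((28.5,30.5),(31,32),(32,33)):
  pr=P[:,int(rr[0]*5):int(rr[1]*5)].mean(1);pr=np.roll(pr[::-1],1) # ccw
  pr=cv2.GaussianBlur(pr.reshape(-1,1),(1,9),0).ravel()
  d=np.roll(pr,-4)-np.roll(pr,4)
  for a0 in(0,120,240):
    idx=(np.arange((a0-22)*4,(a0+22)*4))%1440
    w=d[idx];i,j=np.argmin(w),np.argmax(w)
    print(rr,a0,"fall",-22+i/4,"rise",-22+j/4,"mid",-22+(i+j)/8)
E
```

```text
scene [314.34691362 187.15549882]
side [305.37824623 197.62961572]
scene [0.60021437 0.07268467 0.09      ]
side [0.60731999 0.0692388  0.09      ]
(28.5, 30.5) 0 fall -10.0 rise -2.25 mid -6.125
(28.5, 30.5) 120 fall -9.75 rise -4.0 mid -6.875
(28.5, 30.5) 240 fall 10.75 rise 13.5 mid 12.125
(31, 32) 0 fall -9.75 rise 14.0 mid 2.125
(31, 32) 120 fall -9.5 rise -3.0 mid -6.25
(31, 32) 240 fall -10.5 rise 13.25 mid 1.375
(32, 33) 0 fall -9.75 rise 14.25 mid 2.25
(32, 33) 120 fall -9.5 rise 15.25 mid 2.875
(32, 33) 240 fall -10.5 rise 13.25 mid 1.375
```

Slot turn ≈ +2.2° (world) and mouth ≈ (0.609, 0.0675). The side view agrees within 2 mm. Insert.

```bash
python3 -m crank '{"travel":[[4,0.8,0],[8,1.6,0],[8.6,1.75,-1],[8.6,1.75,-4],[8.6,1.75,-6]],"turn":[[0,0,0],[0,0,0],[0,0,0],[0,0,0],[0,0,0]],"gripper":[1,1,1,1,1]}'
python3 -m crank '{"travel":[[0,0,0],[0,0,0],[0,0,-0.5],[0,0,-1],[0,0,-1.5]],"turn":[[0,0,0],[0,0,0],[0,0,0],[0,0,0],[0,0,0]],"gripper":[1,1,1,1,1]}'
python3 -m crank '{"travel":[[0,0,-0.5],[0,0,-1],[0,0,-1.5],[0,0,-2],[0,0,-2.4]],"turn":[[0,0,0],[0,0,0],[0,0,0],[0,0,0],[0,0,0]],"gripper":[1,1,1,1,1]}'
```

```text
clock: 5.35
position: [0.6085, 0.0678, 0.1575]
tool_rot: [-3.141, 0.001, 0.44]
force: [-0.2, -0.8, -3.0]
grip_width: 0.0102
finger_force: 39.1
clock: 5.85
position: [0.6092, 0.0679, 0.1444]
tool_rot: [3.141, -0.001, 0.44]
force: [-0.1, -1.3, -0.4]
grip_width: 0.0106
finger_force: 39.1
clock: 6.35
position: [0.609, 0.068, 0.1198]
tool_rot: [-3.141, 0.0, 0.44]
force: [-0.4, 0.5, -1.1]
grip_width: 0.0105
finger_force: 39.1
```

```bash
python3 -m crank '{"travel":[[0,0,-0.6],[0,0,-1.2],[0,0,-1.8],[0,0,-2.4],[0,0,-3]],"turn":[[0,0,0],[0,0,0],[0,0,0],[0,0,0],[0,0,0]],"gripper":[1,1,1,1,1]}'
python3 -m crank '{"travel":[[0,0,-0.1],[0,0,-0.2],[0,0,-0.3],[0,0,-0.4],[0,0,-0.4]],"turn":[[0,0,0],[0,0,0],[0,0,0],[0,0,0],[0,0,0]],"gripper":[1,1,1,1,1]}'
```

```text
clock: 6.85
position: [0.6091, 0.068, 0.0897]
tool_rot: [-3.142, 0.0, 0.44]
force: [-0.3, 0.6, -1.4]
grip_width: 0.0101
finger_force: 39.1
clock: 7.35
position: [0.6091, 0.0679, 0.0863]
tool_rot: [3.142, -0.0, 0.44]
force: [-0.0, 0.1, -1.4]
grip_width: 0.0102
finger_force: 39.1
```

```bash
python3 -m crank '{"travel":[[0,0,-0.05],[0,0,-0.1],[0,0,-0.15],[0,0,-0.15],[0,0,-0.15]],"turn":[[0,0,0],[0,0,0],[0,0,0],[0,0,0],[0,0,0]],"gripper":[1,1,1,1,1]}'
python3 -m crank '{"travel":[[0,0,-0.05],[0,0,-0.1],[0,0,-0.15],[0,0,-0.15],[0,0,-0.15]],"turn":[[0,0,0],[0,0,0],[0,0,0],[0,0,0],[0,0,0]],"gripper":[1,1,1,1,1]}'
```

```text
clock: 7.85
position: [0.6092, 0.068, 0.085]
tool_rot: [3.142, -0.0, 0.44]
force: [-0.8, 0.2, 4.4]
grip_width: 0.0102
finger_force: 39.6
clock: 8.35
position: [0.6092, 0.068, 0.0834]
tool_rot: [3.142, -0.0, 0.44]
force: [-0.4, -0.2, 7.1]
grip_width: 0.0104
finger_force: 39.8
```

```bash
python3 -m crank '{"travel":[[0,0,0.1],[0,0,0.1],[0,0,0.1],[0,0,0.1],[0,0,0.1]],"turn":[[0,0,0],[0,0,0],[0,0,0],[0,0,0],[0,0,0]],"gripper":[1,0.85,0.83,0.82,0.82]}'
python3 -m crank '{"travel":[[0,0,0.3],[0,0,1],[0,0,2],[0,0,4],[0,0,7]],"turn":[[0,0,0],[0,0,0],[0,0,0],[0,0,0],[0,0,0]],"gripper":[0.82,0.82,0.82,0.7,0.5]}'
python3 -m crank '{"travel":[[-2,0,3],[-6,0,6],[-8.6,-1.7,6],[-8.6,-1.7,6],[-8.6,-1.7,6]],"turn":[[0,0,0],[0,0,0],[0,0,0],[0,0,0],[0,0,0]],"gripper":[0.5,0.5,0.5,0.5,0.5]}'
python3 - <<'E'
from h import *
import pickle
f=grab("wrist","w3");pickle.dump(f,open("w3.pkl","wb"))
c=np.array([.609,.0675]);s=.00025;N=400
P=[(-.05,-.05),(.05,-.05),(.05,.05),(-.05,.05)]
def rect(c,z):
    src=np.float32([proj(f,(c[0]+a,c[1]+b,z)) for a,b in P]);dst=np.float32([(N/2+a/s,N/2-b/s) for a,b in P])
    return cv2.warpPerspective(np.ascontiguousarray(f["pixels"][...,::-1]),cv2.getPerspectiveTransform(src,dst),(N,N),flags=cv2.INTER_CUBIC)
cv2.imwrite("pics/rim3.png",np.hstack([rect(c,.09),rect((.48,.315),.035)]))
print(bot.observe()["position"])
E
```

```text
clock: 8.85
position: [0.609, 0.0679, 0.0841]
tool_rot: [-3.141, 0.0, 0.44]
force: [-0.1, -0.0, -0.0]
grip_width: 0.0154
finger_force: 0.0
clock: 9.35
position: [0.6084, 0.0679, 0.1548]
tool_rot: [-3.141, 0.002, 0.44]
force: [1.0, -0.1, 0.4]
grip_width: 0.0387
finger_force: 0.0
clock: 9.85
position: [0.5233, 0.0508, 0.2155]
tool_rot: [3.141, -0.002, 0.439]
force: [0.1, 0.5, 0.0]
grip_width: 0.0426
finger_force: 0.0
[0.52365342 0.05114439 0.21501941]
```

View pics/rim3.png

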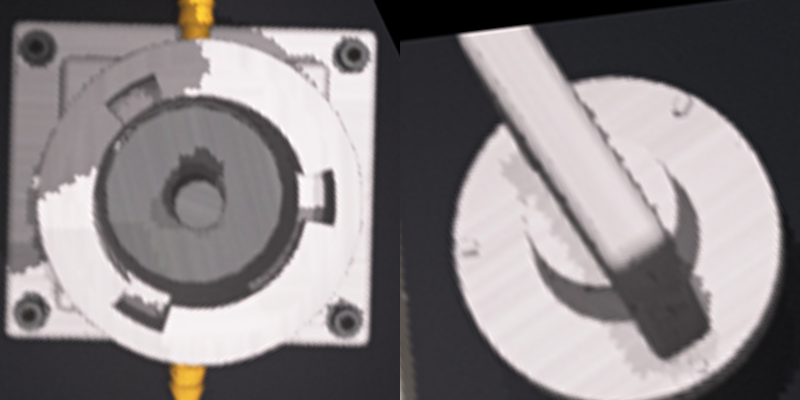

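The cartridge sits centred in the bowl (disc at (195,200)). Right: cap flange centre at rectified px (217,240), so cap ≈ (0.4843, 0.305). The ribs give lug angles ≈ 63.7°+120k, so the bar lies at about -56.3°/123.7°. I'll grasp with tool yaw 123.7°.

```bash
python3 -m crank '{"travel":[[-0.5,3,0],[-1,6,0],[-1.5,9,0],[-2,12,0],[-2.5,15,0]],"turn":[[0,0,8.5],[0,0,17],[0,0,25.5],[0,0,34],[0,0,42.5]],"gripper":[0.5,0.5,0.5,0.5,0.5]}'
python3 -m crank '{"travel":[[-0.5,3,0],[-1,6,0],[-1.4,9,0],[-1.4,10.5,-1],[-1.4,10.5,-2]],"turn":[[0,0,8.5],[0,0,17],[0,0,25.5],[0,0,34],[0,0,42.5]],"gripper":[0.45,0.45,0.45,0.45,0.45]}'
python3 -m crank '{"travel":[[0,0,-2],[0,0,-4],[0,0,-6],[0,0,-7],[0,0,-7]],"turn":[[0,0,7],[0,0,13.5],[0,0,13.5],[0,0,13.5],[0,0,13.5]],"gripper":[0.45,0.45,0.45,0.45,0.45]}'
python3 - <<'E'
from h import *
import pickle
f=grab("wrist","w4");pickle.dump(f,open("w4.pkl","wb"))
c=(.4843,.305);s=.00025;N=400
P=[(-.05,-.05),(.05,-.05),(.05,.05),(-.05,.05)]
def rect(c,z):
    src=np.float32([proj(f,(c[0]+a,c[1]+b,z)) for a,b in P]);dst=np.float32([(N/2+a/s,N/2-b/s) for a,b in P])
    return cv2.warpPerspective(np.ascontiguousarray(f["pixels"][...,::-1]),cv2.getPerspectiveTransform(src,dst),(N,N),flags=cv2.INTER_CUBIC)
cv2.imwrite("pics/cap4.png",np.hstack([rect(c,.072),rect(c,.035)]))
print(bot.observe()["qpos"].round(2))
E
```

```text
clock: 10.4
position: [0.4982, 0.2029, 0.2142]
tool_rot: [-3.141, -0.0, 1.188]
force: [1.2, -0.3, -0.2]
grip_width: 0.0428
finger_force: 0.0
clock: 10.9
position: [0.4837, 0.3094, 0.1939]
tool_rot: [3.141, -0.002, 1.932]
force: [-0.1, -0.6, -1.2]
grip_width: 0.0473
finger_force: 0.0
clock: 11.4
position: [0.4837, 0.3061, 0.1231]
tool_rot: [-3.139, -0.001, 2.159]
force: [0.1, 0.2, 0.3]
grip_width: 0.0472
finger_force: 0.0
[-0.19  0.66 -0.69  1.81  0.54  0.87 -0.55]
```

View pics/cap4.png

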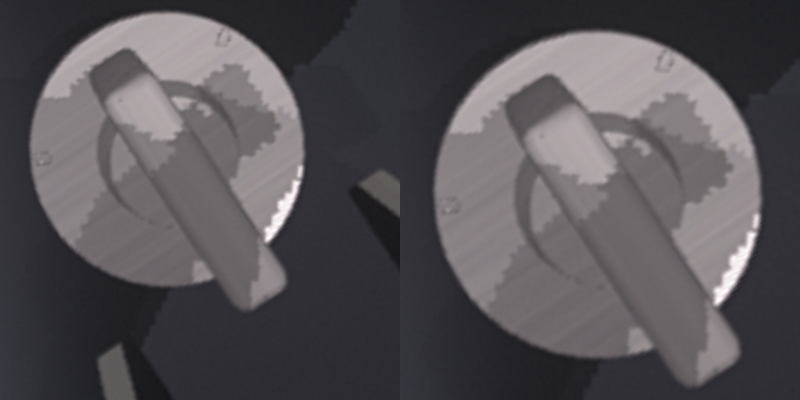

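The cap is confirmed at ≈ (0.4836, 0.307), bar at -56.5°, lugs at 63.7°. Grasp it.

```bash
python3 -m crank '{"travel":[[0,0.1,-2.5],[0,0.1,-5],[0,0.1,-6.5],[0,0.1,-7.4],[0,0.1,-7.4]],"turn":[[0,0,0],[0,0,0],[0,0,0],[0,0,0],[0,0,0]],"gripper":[0.45,0.45,0.45,0.45,0.45]}'
python3 -m crank '{"travel":[[0,0,0],[0,0,0],[0,0,0],[0,0,0],[0,0,0]],"turn":[[0,0,0],[0,0,0],[0,0,0],[0,0,0],[0,0,0]],"gripper":[0.65,0.8,1,1,1]}' 90
python3 -m crank '{"travel":[[0,0,0.3],[0,0,2],[0,0,5],[0,0,9],[0,0,13]],"turn":[[0,0,0],[0,0,0],[0,0,0],[0,0,0],[0,0,0]],"gripper":[1,1,1,1,1]}'
```

```text
clock: 11.95
position: [0.484, 0.3071, 0.05]
tool_rot: [-3.141, -0.0, 2.159]
force: [-0.0, -0.7, -0.0]
grip_width: 0.0466
finger_force: 0.0
clock: 12.45
position: [0.4845, 0.3073, 0.0515]
tool_rot: [3.14, 0.0, 2.159]
force: [-2.3, -1.2, 8.0]
grip_width: 0.014
finger_force: 88.3
clock: 12.95
position: [0.4836, 0.3069, 0.1828]
tool_rot: [-3.141, -0.0, 2.16]
force: [1.2, -0.2, -3.3]
grip_width: 0.0141
finger_force: 88.3
```

```bash
python3 -m crank '{"travel":[[1.5,-3,0.5],[4,-7.5,0.5],[6.5,-12,0.5],[9,-16.5,0.5],[11,-20.5,0.5]],"turn":[[0,0,-8.5],[0,0,-17],[0,0,-25.5],[0,0,-34],[0,0,-42.5]],"gripper":[1,1,1,1,1]}'
python3 -m crank '{"travel":[[1.5,-3.45,0],[1.5,-3.45,0],[1.5,-3.45,0],[1.5,-3.45,0],[1.5,-3.45,0]],"turn":[[0,0,-8.5],[0,0,-17],[0,0,-19],[0,0,-19],[0,0,-19]],"gripper":[1,1,1,1,1]}'
python3 -m crank '{"travel":[[0,0,-1],[0,0,-2],[0,0,-2.8],[0,0,-3.2],[0,0,-3.4]],"turn":[[0,0,0],[0,0,0],[0,0,0],[0,0,0],[0,0,0]],"gripper":[1,1,1,1,1]}'
python3 - <<'E'
from h import *
import pickle
F={n:grab(n,n+"5") for n in("scene","side")};w=grab("wrist","w5")
def crop(f,u,v,w=64,h=48):
    im=f["pixels"][v-h//2:v+h//2,u-w//2:u+w//2,::-1]
    return cv2.resize(np.ascontiguousarray(im),(400,300),interpolation=cv2.INTER_CUBIC)
cv2.imwrite("pics/c5.png",np.hstack([crop(F["scene"],314,185,80,60),crop(F["side"],306,195,80,60)]))
o=bot.observe();print(o["position"],o["tool_rot"],o["force"],o["moment"],o["qpos"].round(2))
E
```

```text
clock: 13.45
position: [0.5948, 0.1002, 0.1869]
tool_rot: [3.141, -0.001, 1.411]
force: [0.7, 1.6, -3.2]
grip_width: 0.0141
finger_force: 88.3
clock: 13.95
position: [0.609, 0.0678, 0.1861]
tool_rot: [3.141, -0.001, 1.088]
force: [0.4, 0.1, -4.1]
grip_width: 0.0142
finger_force: 88.5
clock: 14.45
position: [0.6088, 0.0675, 0.1505]
tool_rot: [-3.141, 0.0, 1.086]
force: [0.5, 0.7, -3.3]
grip_width: 0.0144
finger_force: 88.5
[0.60914155 0.06754087 0.1513459 ] [ 3.14158041e+00 -8.71287468e-05  1.08564280e+00] [ 0.28806161  0.40747396 -3.91385501] [ 0.00352492 -0.06344021  0.00668164] [ 0.09  0.62 -0.43  1.69  0.32  0.9  -0.96]
```

View pics/c5.png

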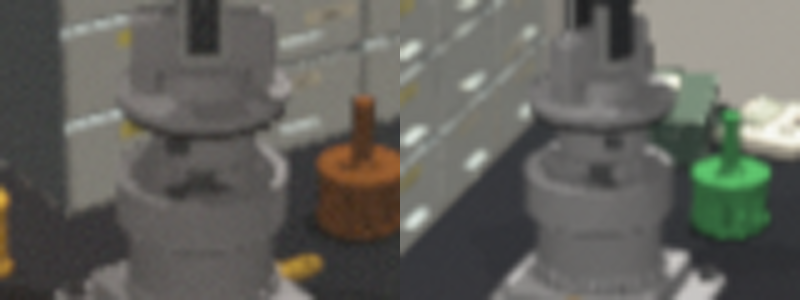

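Both views show the cap upright and centred over the bowl (collar and flange share an axis), with a lug over a slot. Descend gently.

```bash
python3 -m crank '{"travel":[[0,0,-0.4],[0,0,-0.8],[0,0,-1.2],[0,0,-1.6],[0,0,-1.9]],"turn":[[0,0,0],[0,0,0],[0,0,0],[0,0,0],[0,0,0]],"gripper":[1,1,1,1,1]}'
python3 -m crank '{"travel":[[0,0,-0.1],[0,0,-0.2],[0,0,-0.3],[0,0,-0.4],[0,0,-0.4]],"turn":[[0,0,0],[0,0,0],[0,0,0],[0,0,0],[0,0,0]],"gripper":[1,1,1,1,1]}'
```

```text
clock: 15.1
position: [0.609, 0.0674, 0.1318]
tool_rot: [-3.141, 0.0, 1.085]
force: [-0.1, 0.8, -2.3]
grip_width: 0.0143
finger_force: 88.4
clock: 15.6
position: [0.6091, 0.0675, 0.1283]
tool_rot: [3.142, -0.0, 1.086]
force: [-0.6, -0.8, -2.9]
grip_width: 0.0143
finger_force: 88.5
```

```bash
python3 -m crank '{"travel":[[0,0,-0.1],[0,0,-0.2],[0,0,-0.2],[0,0,-0.2],[0,0,-0.2]],"turn":[[0,0,0],[0,0,0],[0,0,0],[0,0,0],[0,0,0]],"gripper":[1,1,1,1,1]}'
python3 -m crank '{"travel":[[0,0,-0.1],[0,0,-0.2],[0,0,-0.3],[0,0,-0.3],[0,0,-0.3]],"turn":[[0,0,0],[0,0,0],[0,0,0],[0,0,0],[0,0,0]],"gripper":[1,1,1,1,1]}'
```

```text
clock: 16.1
position: [0.6091, 0.0675, 0.1263]
tool_rot: [3.142, -0.0, 1.086]
force: [-0.0, 1.1, -2.7]
grip_width: 0.0144
finger_force: 88.5
clock: 16.6
position: [0.6092, 0.0675, 0.1235]
tool_rot: [3.141, -0.0, 1.086]
force: [0.5, 0.4, 0.8]
grip_width: 0.0141
finger_force: 89.0
```

```bash
python3 -m crank '{"travel":[[0,0,-0.15],[0,0,-0.3],[0,0,-0.45],[0,0,-0.6],[0,0,-0.6]],"turn":[[0,0,0],[0,0,0],[0,0,0],[0,0,0],[0,0,0]],"gripper":[1,1,1,1,1]}'
python3 -m crank '{"travel":[[0,0,-0.1],[0,0,-0.2],[0,0,-0.3],[0,0,-0.35],[0,0,-0.35]],"turn":[[0,0,0],[0,0,0],[0,0,0],[0,0,0],[0,0,0]],"gripper":[1,1,1,1,1]}'
```

```text
clock: 17.1
position: [0.6093, 0.0675, 0.1173]
tool_rot: [3.141, -0.0, 1.086]
force: [1.0, 0.3, 6.9]
grip_width: 0.0141
finger_force: 89.8
clock: 17.6
position: [0.6093, 0.0675, 0.1141]
tool_rot: [3.141, -0.0, 1.086]
force: [-0.2, 0.0, 9.0]
grip_width: 0.014
finger_force: 90.2
```

Now at about 27.3 mm below the rim, consistent with the spring force. Twist clockwise.

```bash
python3 -m crank '{"travel":[[0,0,0],[0,0,0],[0,0,0],[0,0,0],[0,0,0]],"turn":[[0,0,-4],[0,0,-8],[0,0,-12],[0,0,-15],[0,0,-15]],"gripper":[1,1,1,1,1]}'
python3 -c "
from workcell import bot;o=bot.observe();print(o['moment'],o['force'])"
```

```text
clock: 18.1
position: [0.6094, 0.0675, 0.1142]
tool_rot: [3.141, -0.0, 0.822]
force: [-0.2, -0.3, 8.4]
grip_width: 0.0143
finger_force: 90.1
[-0.06806952 -0.09249109  0.06194177] [-0.1918126  -0.2784444   8.40485127]
```

Turning freely. Continue to 45°, then creep to the stop (~51.6°).

```bash
python3 -m crank '{"travel":[[0,0,0],[0,0,0],[0,0,0],[0,0,0],[0,0,0]],"turn":[[0,0,-6],[0,0,-12],[0,0,-18],[0,0,-24],[0,0,-30]],"gripper":[1,1,1,1,1]}'
python3 -m crank '{"travel":[[0,0,0],[0,0,0],[0,0,0],[0,0,0],[0,0,0]],"turn":[[0,0,-1.5],[0,0,-3],[0,0,-4.5],[0,0,-6],[0,0,-6]],"gripper":[1,1,1,1,1]}'
python3 -c "
from workcell import bot;o=bot.observe();print(o['moment'],o['force'])"
python3 -m crank '{"travel":[[0,0,0],[0,0,0],[0,0,0],[0,0,0],[0,0,0]],"turn":[[0,0,-0.5],[0,0,-1],[0,0,-1.5],[0,0,-2],[0,0,-2]],"gripper":[1,1,1,1,1]}'
python3 -c "
from workcell import bot;o=bot.observe();print(o['moment'],o['force'])"
```

```text
clock: 18.6
position: [0.6094, 0.0674, 0.1142]
tool_rot: [3.141, -0.001, 0.296]
force: [0.4, -0.3, 9.0]
grip_width: 0.0143
finger_force: 90.1
clock: 19.1
position: [0.6095, 0.0675, 0.1142]
tool_rot: [3.141, -0.001, 0.195]
force: [0.9, 0.5, 8.5]
grip_width: 0.0141
finger_force: 90.1
[-0.09725703 -0.02978657  0.05787901] [0.9448341  0.50919626 8.50427578]
clock: 19.6
position: [0.6098, 0.0675, 0.1143]
tool_rot: [3.141, -0.002, 0.161]
force: [2.4, 0.2, 8.1]
grip_width: 0.0139
finger_force: 90.1
[-0.10113051 -0.4463089   0.53303805] [2.37321344 0.22386106 8.13957031]
```

At the stop (moment jump). Let it rise.

```bash
python3 -m crank '{"travel":[[0,0,0.1],[0,0,0.2],[0,0,0.3],[0,0,0.4],[0,0,0.4]],"turn":[[0,0,0.5],[0,0,0.5],[0,0,0.5],[0,0,0.5],[0,0,0.5]],"gripper":[1,1,1,1,1]}'
python3 -m crank '{"travel":[[0,0,0.05],[0,0,0.1],[0,0,0.1],[0,0,0.1],[0,0,0.1]],"turn":[[0,0,0],[0,0,0],[0,0,0],[0,0,0],[0,0,0]],"gripper":[1,1,1,1,1]}'
```

```text
clock: 20.1
position: [0.6096, 0.0675, 0.118]
tool_rot: [3.142, -0.001, 0.169]
force: [5.2, -0.4, 3.1]
grip_width: 0.0139
finger_force: 89.3
clock: 20.6
position: [0.6095, 0.0675, 0.1185]
tool_rot: [-3.142, -0.001, 0.169]
force: [6.8, 0.5, -6.4]
grip_width: 0.0143
finger_force: 88.5
```

Caught: pulling up now meets resistance. Release and retreat.

```bash
python3 -m crank '{"travel":[[0,0,-0.05],[0,0,-0.05],[0,0,-0.05],[0,0,-0.05],[0,0,-0.05]],"turn":[[0,0,0],[0,0,0],[0,0,0],[0,0,0],[0,0,0]],"gripper":[1,0.8,0.6,0.5,0.5]}'
python3 -m crank '{"travel":[[0,0,1],[0,0,3],[0,0,6],[0,0,9],[0,0,11]],"turn":[[0,0,0],[0,0,0],[0,0,0],[0,0,0],[0,0,0]],"gripper":[0.5,0.5,0.5,0.5,0.5]}'
python3 -m crank '{"travel":[[-4,0,0],[-8,0,0],[-8,0,0],[-8,0,0],[-8,0,0]],"turn":[[0,0,0],[0,0,0],[0,0,0],[0,0,0],[0,0,0]],"gripper":[0.5,0.5,0.5,0.5,0.5]}'
python3 - <<'E'
from h import *
F={n:grab(n,n+"9") for n in("scene","side","wrist")}
def crop(f,u,v,w=80,h=60):
    im=f["pixels"][max(v-h//2,0):v+h//2,u-w//2:u+w//2,::-1]
    return cv2.resize(np.ascontiguousarray(im),(400,300),interpolation=cv2.INTER_CUBIC)
p=proj(F["wrist"],(.609,.0675,.1)).astype(int);print(p)
A=np.vstack([np.hstack([crop(F["scene"],314,185),crop(F["side"],306,195)]),np.hstack([crop(F["side"],265,248),cv2.resize(F["wrist"]["pixels"][:,:,::-1],(400,300))])])
cv2.imwrite("pics/c9.png",A);print(bot.observe()["force"])
E
```

```text
clock: 21.1
position: [0.6089, 0.0674, 0.1182]
tool_rot: [-3.142, 0.0, 0.169]
force: [0.0, -1.4, -1.1]
grip_width: 0.0429
finger_force: 0.0
clock: 21.6
position: [0.6095, 0.0676, 0.2312]
tool_rot: [-3.142, -0.002, 0.169]
force: [-0.3, -0.2, 1.0]
grip_width: 0.0427
finger_force: 0.0
clock: 22.1
position: [0.5299, 0.0675, 0.2289]
tool_rot: [-3.142, -0.001, 0.169]
force: [0.2, 0.2, -0.3]
grip_width: 0.0425
finger_force: 0.0
[337  97]
[-0.2540577  -0.6809456   0.09754225]
```

View pics/c9.png

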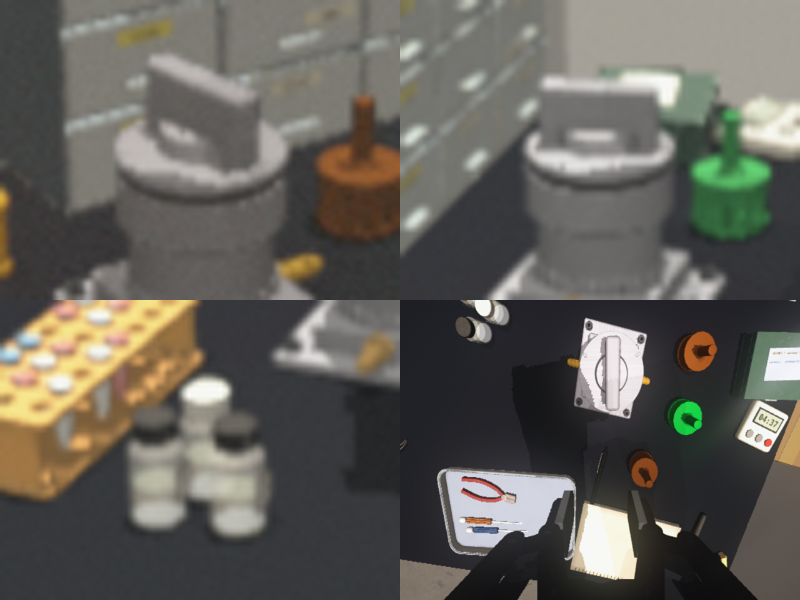

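The cap sits level and locked on the bowl in both views (flange at crop (200,160) and (600,150)). The three vials are standing, and the gripper is clear. Hand in.

```bash
python3 -c "
from workcell import bot;print(bot.job_done())"
```

```text
the job is handed in; nothing more can be done
None
```

The cartridge is upright in the bowl and the cap is locked over it: it held against an upward pull before I let go. The vials are still standing, and I handed the job in at about 22 s; no verdict came back.

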